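# Stop the coasting flywheel with its lock hole in the fork's slot

## Robot

A 6-joint arm with a two-finger parallel gripper is mounted at the origin on the work surface. World frame = base frame: x ahead of the robot, y to its left, z up, the work surface at z = 0. Lengths are in mm, angles in rad, forces in N, time in s.
With the tool pointing down it reaches from about 400 to 925 mm from the base axis. Payload 12.5 kg.
Tool frame: the origin (TCP) lies where the fingers leave the gripper's body, on its centre line; the fingertips stand 78 mm ahead of it and the grasp point (between the pads) lies 59 mm ahead of it; z points along the fingers, y is the direction in which the jaws open and shut (so a half turn about z gives the same grasp; the last joint's range is limited). The gripper opens to 95 mm and grips with 3 to 60 N. Pads are 20 mm wide; open, the fingers measure 119 mm over their backs; the gripper's body (75 mm by 180 mm) begins 59 mm behind the grasp point.
Start: joints at [-1.376, 0.491, 1.559, -0, 1.092, -0.106], TCP at [185.199, -596.941, 292.261] pointing down, gripper open.
Joint ranges: [-3.1, 3.1], [-0.84, 2.19], [0.05, 2.79], [-1.13, 4.28], [0.06, 2.93], [-2.69, 2.69]. Speed limits (rad/s): [2.22, 2.22, 2.79, 3.14, 3.14, 3.14].

## Interface

Orientations are given as a rotation vector (axis times angle).
In Python, from cell import ctrl, snapshot, camera_info gives the robot as it stands.
- The arm moves only by the tool apply_moves, never from a script. Its argument "deltas" is a list of rows, each a list of 3 entries, a list of its own where there are three numbers: the shift along the world's x, y, z in units of 40 mm (1.0 is 40 mm), then the turn, a rotation vector about the world's x, y, z in units of 5 degrees (1.0 is 5 degrees), then the closure, from 0 (fully open) to 1 (shut). A call has 1 to 8 rows; each row shifts and turns the commanded pose from where the row before left it; what a row does not reach is not made up. A row lasts 1/8 s, in which the tool goes at most 62.5 mm and 10.7 degrees, less where a joint would pass 70% of its speed; a pose out of reach is approached as far as the arm can. A call is refused whole if a number of a shift passes 1 or a number of a turn 1, either way. A call with a gripper value outside its range is refused whole. The fingers move at their own pace and stop on an object; "grip_force" is the grip in N (left out, the last holds). Time passes only in rows, so rows that do not move let the fingers close. It gives the time, the measured TCP pose, the force and the opening at its end, in the units of the state.
- ctrl.sense(): the state, without advancing time (a new reading comes with each control period).
- snapshot(name): name is "scene" or "top" or "wrist"; returns the picture (384x512x3 uint8, blue, green, red); there is no depth.
- camera_info(name): a dict with "vfov" (degrees; the focal length in pixels is half the picture's height over the tangent of half this angle, whatever the lens; pixels are square), "cx", "cy" (the principal point, pixels), "R" (3x3) and "t" (3): a world point X has camera coordinates R X + t. Camera axes: x right, y down, z forward; pixel columns grow to the right and rows downward; lengths in mm; the calibration is good to about 2 mm. A picture is of the moment at which its call begins: read the wrist's pose just before it. camera_info takes no time and is no camera call; for the wrist camera it gives the pose at the moment of the call.
- ctrl.finish_job(): hands the job in, once; it reports no verdict.
The state is a dict: "t": time; "qpos": joint angles; "joint_vel": joint speeds; "joint_efforts": joint torques, N m; "tool_pos": TCP position; "tool_rot": TCP orientation; "force": force on the tool from outside, world axes, zero at the start; "wrist_torque": the same for the moment, N m; "finger_gap": finger opening in mm.
Only numpy, scipy, OpenCV 4.12 (cv2) and the standard library are available. Lean on these libraries where they do the work, as an engineer would, in place of code of your own. Each camera call takes 0.05 s, during which the arm holds its last target. There are 200 camera calls.

## Task

The flywheel of the breaker's charging drive is still coasting on its stand. Slow it with a touch and bring it to rest so that the whole of its one square lock hole shows in the slot between the two prongs of the fixed lock fork, then let go and leave it standing still there.

Things in the scene. Friction and masses are not known exactly. Their poses are not given: they have to be found in the camera images.
- flywheel (a joint): 6 kg steel flywheel lying flat on a fixed stand, 224 mm across, top face 80 mm above the bench. Rad, not wrapped, growing anticlockwise from above about the upright axis through hub. A spring starter flings it as you begin: within 2 s it coasts freely at 0.8 to 1.5 rad/s, losing about 0.03 rad/s each second. A light press on its face (a few N) stops it; then it stays as left and may be turned by hand
- hub (a point): fixed point on the flywheel's upright axis, level with its top face (80 mm above the bench). A flange (48 mm across, 4 mm high) with a round nut (24 mm across, top 12 mm above the face) sits here and turns with the wheel; six bolt heads, 3 mm high, lie 42 mm from the axis. From 50 mm out to the rim at 112 mm the face is flat but for the hole
- hole (a point): centre of the one lock hole, a square opening about 28 mm wide right through the flywheel, 80 mm from the axis, at the height of the top face; it goes round with the wheel
- slot (a point): centre of the slot in the fixed dark steel lock fork, 80 mm from the axis, 16 mm above the wheel's face. The fork stands on the bench outside the rim and reaches over it: two prongs 15 mm wide, 56 mm apart inside, open towards the axis, 8 to 16 mm above the face. It covers the wheel to 43 mm either side of the line from hub to slot, from 60 mm off the axis outwards; its foot ends at 173 mm
Not all that is in view belongs to the job. What is shaped like the part that bears flywheel but blue or yellow is not meant.

How it is judged:
By the outcome, as a careful person would: the job done as asked, in the order asked, and still so for the second after the job is handed in, with the robot touching nothing.
It also fails if it takes over 42 s, if anything falls off the work surface, if the arm or the gripper's body presses on something with over 40 N, if the wrist force passes 120 N, or if a joint passes its speed limit or range.

## Working session

There is one attempt and no reset: what is moved stays moved. The work goes in short steps, Python scripts to look and compute and a tool call to move; the robot and the scene stay as the last step left them, time stands still between calls to the robot, and variables do not carry over. Pictures are saved under pics/ and viewed, about 8 in all and at most 12, crops included, and the job is handed in when it is done.

Besides the shell and the picture viewer there is one more tool, called after "Emit:" by a JSON object that holds its "op" and its "data", one argument or row to a line. apply_moves: Moves the arm, as the interface text tells. Its arguments: {"type":"object","properties":{"deltas":{"type":"array"},"grip_force":{"type":"number"}},"required":["deltas"]}

```bash
mkdir -p pics; ls; python3 - <<'E'
from cell import ctrl, snapshot, camera_info
import cv2,numpy as np
s=ctrl.sense();print(s['t'],s['tool_pos'],s['tool_rot'],s['finger_gap'])
a=snapshot('scene');b=snapshot('top')
cv2.imwrite('pics/a0.png',a);cv2.imwrite('pics/b0.png',b)
for n in('scene','top','wrist'):print(n,camera_info(n))
print(ctrl.sense()['t'])
E
```

```text
pics
0.0 [ 185.16545202 -596.77801809  291.67436828] [-3.10508488e+00 -4.70439558e-01  2.04890593e-05] 95.0614296700052
scene {'vfov': 53.12505941074251, 'cx': 251.34466490122455, 'cy': 184.74723715104935, 'R': array([[-0.84167779,  0.53990561, -0.00896783],
       [ 0.33417101,  0.50776182, -0.79404513],
       [-0.4241559 , -0.67132694, -0.60779265]]), 't': array([ 396.73144049, -122.59589769, 1012.99733012])}
top {'vfov': 44.70098755847258, 'cx': 253.88154288363546, 'cy': 200.28622453539083, 'R': array([[ 0.02322524, -0.99946904, -0.02285235],
       [-0.99426019, -0.02070419, -0.10496674],
       [ 0.10443787,  0.02515905, -0.99421313]]), 't': array([  35.91602995,  508.72061639, 1005.26791078])}
wrist {'vfov': 70.88301945818706, 'cx': 257.66177681786155, 'cy': 190.4189427022328, 'R': array([[ 2.96394447e-01, -9.55065447e-01, -5.69621420e-04],
       [-9.25560205e-01, -2.87384809e-01,  2.46471659e-01],
       [-2.35560266e-01, -7.25256122e-02, -9.69149832e-01]]), 't': array([-624.61567329,  -27.54090681,  390.18932026])}
0.1
```

View pics/b0.png

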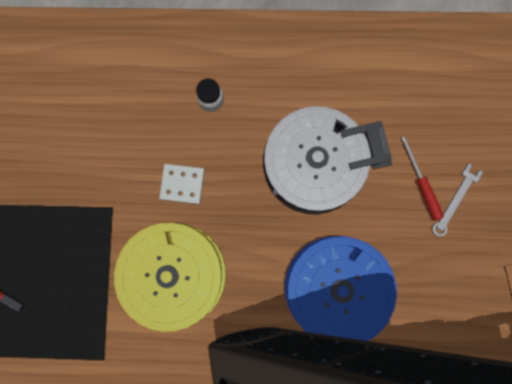

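View pics/a0.png

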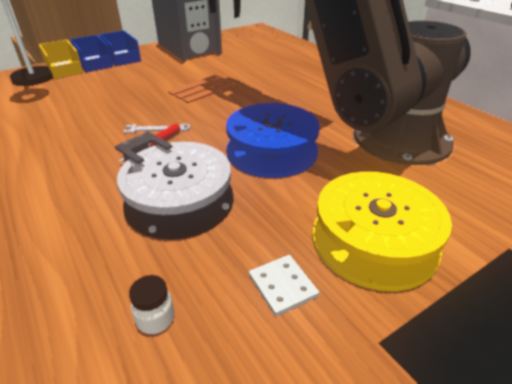

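Lookalikes in the top view: grey wheel (317,157) with the dark fork at (368,146), yellow (168,276), blue (342,291). I choose the grey one, which is the only one with a fork, and check it in a close crop.

```bash
cat > h.py <<'E'
from cell import ctrl, snapshot, camera_info
import cv2,numpy as np
def ray(name,uv,z,ci=None):
    c=ci or camera_info(name);R=np.array(c['R']);t=np.array(c['t'])
    f=192/np.tan(np.radians(c['vfov']/2))
    d=R.T@np.array([(uv[0]-c['cx'])/f,(uv[1]-c['cy'])/f,1.]);o=-R.T@t
    return o+d*(z-o[2])/d[2]
def proj(name,X,ci=None):
    c=ci or camera_info(name);f=192/np.tan(np.radians(c['vfov']/2))
    p=np.array(c['R'])@np.array(X,float)+c['t'];return np.array([f*p[0]/p[2]+c['cx'],f*p[1]/p[2]+c['cy']])
def topdown(img,name,hub,z=80,half=180,px=2,ci=None):
    """rectify the plane z around hub; image right=+x, up=+y, px pixels per mm/..."""
    w=np.array([[hub[0]+a*half,hub[1]+b*half,z] for a,b in((-1,1),(1,1),(1,-1),(-1,-1))])
    s=np.float32([proj(name,p,ci) for p in w]);n=int(2*half*px)
    return cv2.warpPerspective(img,cv2.getPerspectiveTransform(s,np.float32([[0,0],[n,0],[n,n],[0,n]])),(n,n),flags=cv2.INTER_CUBIC)
E
python3 - <<'E'
from h import *
b=cv2.imread('pics/b0.png')
hsv=cv2.cvtColor(b,cv2.COLOR_BGR2HSV)
m=((hsv[...,1]<40)&(hsv[...,2]>110)).astype(np.uint8)*255
m[:, :255]=0;m[:,400:]=0;m[225:]=0
cs,_=cv2.findContours(m,cv2.RETR_EXTERNAL,cv2.CHAIN_APPROX_NONE);c=max(cs,key=cv2.contourArea)
h=cv2.convexHull(c);print(cv2.fitEllipse(h),cv2.minEnclosingCircle(h))
hub=ray('top',cv2.fitEllipse(h)[0],80);print(hub, ray('top',(317,157),88))
cv2.imwrite('pics/c0.png',topdown(b,'top',hub,half=150,px=2))
E
```

```text
((317.01275634765625, 158.0638427734375), (103.78285217285156, 105.90800476074219), 102.88951873779297) ((317.07403564453125, 157.45462036132812), 53.113224029541016)
[594.62754785 -85.4044797   80.        ] [595.28935579 -84.48192517  88.        ]
```

View pics/c0.png

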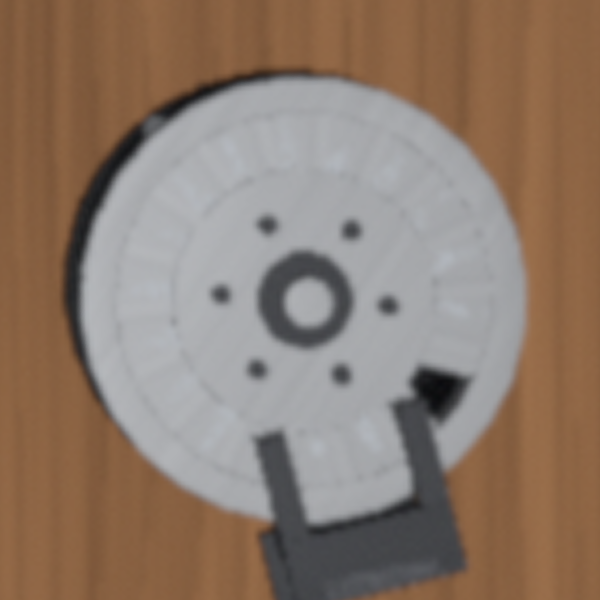

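The close crop shows the grey wheel with its nut at about (306,300), the square hole at (440,388) and the fork prong tips at (270,436) and (408,402). The hole is genuine: black, square and about 81 mm out. I'll press on the side away from the fork, near (576,-8).

Emit:
{"op": "apply_moves", "data": {
  "deltas": [
    [[0.65,1,0],[0,0,0],1],
    [[0.65,1,0],[0,0,0],1],
    [[0.65,1,0],[0,0,0],1],
    [[0.65,1,0],[0,0,0],1],
    [[0.65,1,0],[0,0,0],1],
    [[0.65,1,0],[0,0,0],1],
    [[0.65,1,0],[0,0,0],1],
    [[0.65,1,0],[0,0,0],1]
  ],
  "grip_force": 20
}}

```text
t: 1.1
tool_pos: [393.8, -275.6, 292.2]
tool_rot: [-3.106, -0.47, 0.0]
force: [0.3, 0.6, -0.2]
finger_gap: 20.4
```

Emit:
{"op": "apply_moves", "data": {
  "deltas": [
    [[0.65,1,0],[0,0,0],1],
    [[0.65,1,0],[0,0,0],1],
    [[0.65,1,-0.2],[0,0,0],1],
    [[0.65,1,-0.5],[0,0,0],1],
    [[0.65,1,-0.5],[0,0,0],1],
    [[0.65,1,-0.5],[0,0,0],1],
    [[0.05,0.8,-0.5],[0,0,0],1],
    [[0,0,0],[0,0,0],1]
  ]
}}

```text
t: 2.1
tool_pos: [550.7, -3.1, 202.7]
tool_rot: [-3.105, -0.475, 0.005]
force: [-0.7, -1.2, -0.1]
finger_gap: 0.3
```

```bash
python3 - <<'E'
from h import *
s=ctrl.sense();print(s['t'],s['tool_pos'],s['force'],s['finger_gap'])
ci=camera_info('wrist')
ims=[snapshot(n) for n in('top','wrist','scene')]
cv2.imwrite('pics/t1.png',ims[0]);cv2.imwrite('pics/w1.png',ims[1]);cv2.imwrite('pics/s1.png',ims[2])
hub=(596.6,-85)
v=np.hstack([topdown(ims[0],'top',hub,half=130,px=1),topdown(ims[1],'wrist',hub,half=130,px=1,ci=ci),topdown(ims[2],'scene',hub,half=130,px=1)])
cv2.imwrite('pics/v1.png',v)
# fork from first top picture on z=96 plane
b=cv2.imread('pics/b0.png')
g=topdown(b,'top',hub,z=96,half=200,px=2)
k=cv2.cvtColor(g,cv2.COLOR_BGR2HSV);m=((k[...,2]<90)&(k[...,1]<60)).astype(np.uint8)*255
m=cv2.morphologyEx(m,cv2.MORPH_OPEN,np.ones((7,7)))
cs,_=cv2.findContours(m,0,1)
for c in cs:
    if cv2.contourArea(c)>300:print(cv2.contourArea(c),cv2.minAreaRect(c))
E
```

```text
2.1 [550.65886718  -3.13000726 202.67507349] [-0.71618425 -1.15883398 -0.14690997] 0.27783464646402045
19836.0 ((458.9390869140625, 581.5275268554688), (201.43995666503906, 233.14552307128906), 75.64066314697266)
5715.0 ((394.5842590332031, 397.1348571777344), (85.85983276367188, 84.79983520507812), 57.9946174621582)
2524.0 ((189.50033569335938, 319.8423767089844), (36.639076232910156, 210.07814025878906), 19.712034225463867)
```

View pics/v1.png

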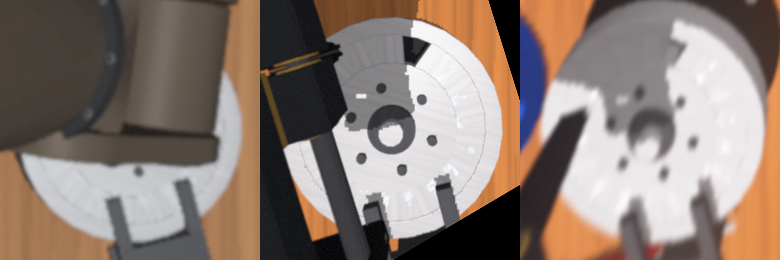

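The wrist camera sees the whole wheel. The hole is at panel (416,48), about 72°, the nut is at (391,132), and the fork prongs are at (375,205) and (445,190). Next I measure the rate.

```bash
cat >> h.py <<'E'
HUB=(596.6,-85)
def hole(img,ci,V=45):
    g=topdown(img,'wrist',HUB,half=130,px=2,ci=ci)
    m=(cv2.cvtColor(g,cv2.COLOR_BGR2HSV)[...,2]<V).astype(np.uint8)
    ring=np.zeros_like(m);cv2.circle(ring,(260,260),224,1,-1);cv2.circle(ring,(260,260),110,0,-1)
    n,l,st,c=cv2.connectedComponentsWithStats(m*ring)
    out=[]
    for i in range(1,n):
        if st[i,4]>300:
            x,y=(c[i]-260)/2*[1,-1];out.append((round(float(np.degrees(np.arctan2(y,x))),1),round(float(np.hypot(x,y)),1),int(st[i,4]/4)))
    return out
E
python3 - <<'E'
from h import *
for i in range(5):
    t=ctrl.sense()['t'];ci=camera_info('wrist');im=snapshot('wrist');print(t,hole(im,ci))
s=ctrl.sense();print(s['t'],s['tool_pos'])
E
```

```text
2.25 [(79.0, 82.6, 382), (158.2, 83.8, 4324), (-98.1, 104.7, 333)]
2.3 [(80.9, 82.9, 415), (158.3, 83.8, 4335), (-98.1, 105.0, 319)]
2.35 [(83.0, 83.2, 431), (158.3, 83.8, 4340), (-98.2, 105.0, 321)]
2.4 [(85.3, 83.1, 431), (158.3, 83.8, 4338), (-98.1, 105.1, 318)]
2.45 [(87.7, 83.1, 428), (158.3, 83.8, 4338), (-98.1, 104.9, 322)]
2.5 [551.25537461  -5.68123879 204.76476306]
```

Emit:
{"op": "apply_moves", "data": {
  "deltas": [
    [[0.15,-0.2,0],[0,0,0],1],
    [[0,0,-0.3],[0,0,0],1],
    [[0,0,-0.3],[0,0,0],1],
    [[0,0,-0.3],[0,0,0],1],
    [[0,0,-0.05],[0,0,0],1],
    [[0,0,0],[0,0,0],1],
    [[0,0,0],[0,0,0],1],
    [[0,0,0],[0,0,0],1]
  ]
}}

```text
t: 3.5
tool_pos: [557.3, -12.9, 166.6]
tool_rot: [3.106, 0.471, 0.001]
force: [-0.5, -0.1, -1.2]
finger_gap: 0.2
```

```bash
python3 - <<'E'
from h import *
for i in range(3):
    t=ctrl.sense()['t'];ci=camera_info('wrist');im=snapshot('wrist');print(t,hole(im,ci))
s=ctrl.sense();print(s['t'],s['tool_pos'],s['force'])
cv2.imwrite('pics/w2.png',im)
cv2.imwrite('pics/v2.png',np.hstack([cv2.resize(im,None,fx=.8,fy=.8)[:300],topdown(im,'wrist',HUB,half=150,px=1,ci=ci)]))
E
```

```text
3.5 [(141.7, 78.7, 3487), (-127.2, 68.0, 6554)]
3.55 [(141.7, 78.7, 3486), (-127.1, 68.0, 6565)]
3.6 [(141.7, 78.7, 3486), (-127.1, 67.9, 6568)]
3.65 [557.23422046 -12.91879604 166.47677958] [-0.14836377  0.03760829 -0.06894736]
```

View pics/v2.png

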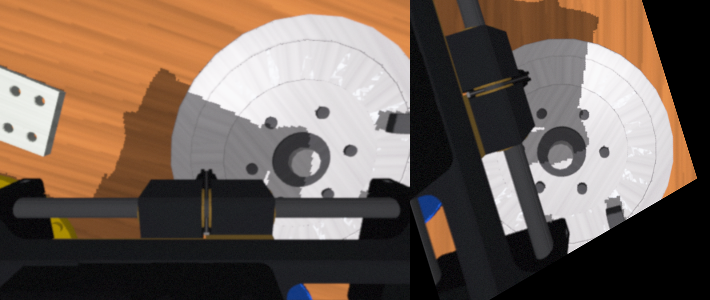

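Emit:
{"op": "apply_moves", "data": {
  "deltas": [
    [[0,0,0],[0,0,0],1],
    [[0,0,0],[0,0,0],1],
    [[0,0,0],[0,0,0],1],
    [[0,0,0],[0,0,0],1],
    [[0,0,0],[0,0,0],1],
    [[0,0,0],[0,0,0],1],
    [[0,0,0],[0,0,0],1],
    [[0,0,0],[0,0,0],1]
  ]
}}

```text
t: 4.65
tool_pos: [557.2, -12.9, 166.3]
tool_rot: [3.106, 0.471, -0.0]
force: [-0.3, -0.5, 0.5]
finger_gap: 0.7
```

Emit:
{"op": "apply_moves", "data": {
  "deltas": [
    [[0,0,0],[0,0,0],1],
    [[0,0,0],[0,0,0],1],
    [[0,0,0],[0,0,0],1],
    [[0,0,0],[0,0,0],1],
    [[0,0,0],[0,0,0],1],
    [[0,0,0],[0,0,0],1],
    [[0,0,0],[0,0,0],1]
  ]
}}

```text
t: 5.52
tool_pos: [557.2, -13.0, 166.3]
tool_rot: [3.106, 0.471, 0.0]
force: [-0.5, 0.0, -0.6]
finger_gap: 0.3
```

```bash
python3 - <<'E'
from h import *
t=ctrl.sense()['t'];im=snapshot('top');t2=ctrl.sense()['t'];im2=snapshot('top');print(t,t2)
cv2.imwrite('pics/t3.png',im)
def blobs(im,z,V=60,half=200):
    g=topdown(im,'top',HUB,z=z,half=half,px=2);k=cv2.cvtColor(g,cv2.COLOR_BGR2HSV)
    m=((k[...,2]<V)).astype(np.uint8)
    n,l,st,c=cv2.connectedComponentsWithStats(m)
    for i in range(1,n):
        x,y=(c[i]-2*half)/2*[1,-1];r=np.hypot(x,y)
        if 400<st[i,4]<6000 and 40<r<120:print(z,V,round(float(np.degrees(np.arctan2(y,x)))%360,1),round(float(r),1),st[i,4]/4)
blobs(im,80,35);print();blobs(im2,80,35)
g=np.hstack([topdown(im,'top',HUB,z=80,half=130,px=1.5),topdown(im,'top',HUB,z=96,half=130,px=1.5)])
cv2.imwrite('pics/v3.png',g)
E
```

```text
5.525 5.575
80 35 241.3 84.2 132.75

80 35 243.7 83.4 144.5
```

View pics/v3.png

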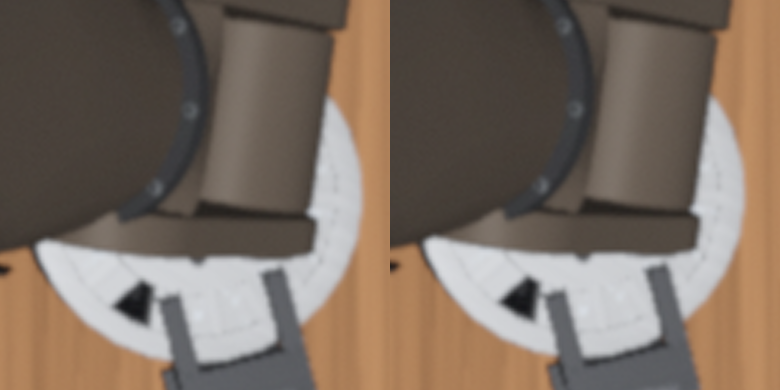

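The hole is at panel (135,302), about 241° at t=5.53, and moving anticlockwise at about 49°/s. The slot direction is about 284°.

Emit:
{"op": "apply_moves", "data": {
  "deltas": [
    [[0,0,0],[0,0,0],1],
    [[0,0,-0.15],[0,0,0],1],
    [[0,0,-0.03],[0,0,0],1],
    [[0,0,-0.025],[0,0,0],1]
  ]
}}

```text
t: 6.12
tool_pos: [557.2, -12.9, 157.8]
tool_rot: [3.106, 0.471, -0.0]
force: [0.6, -0.4, -0.1]
finger_gap: 0.3
```

Emit:
{"op": "apply_moves", "data": {
  "deltas": [
    [[0,0,-0.025],[0,0,0],1]
  ]
}}

```text
t: 6.25
tool_pos: [557.2, -12.9, 157.0]
tool_rot: [3.106, 0.471, 0.0]
force: [0.3, -1.0, 0.2]
finger_gap: 0.4
```

Emit:
{"op": "apply_moves", "data": {
  "deltas": [
    [[0,0,-0.025],[0,0,0],1]
  ]
}}

```text
t: 6.38
tool_pos: [557.2, -12.9, 156.1]
tool_rot: [3.106, 0.471, 0.0]
force: [-1.0, -0.3, 1.5]
finger_gap: 0.4
```

```bash
cat >> h.py <<'E'
def tophole(tag=None):
    t=ctrl.sense()['t'];im=snapshot('top')
    g=topdown(im,'top',HUB,z=80,half=200,px=2);m=(cv2.cvtColor(g,cv2.COLOR_BGR2HSV)[...,2]<35).astype(np.uint8)
    n,l,st,c=cv2.connectedComponentsWithStats(m)
    for i in range(1,n):
        x,y=(c[i]-400)/2*[1,-1];r=np.hypot(x,y)
        if st[i,4]>200 and 60<r<105:print(t,round(float(np.degrees(np.arctan2(y,x)))%360,1),round(float(r),1),st[i,4]/4)
    if tag:cv2.imwrite(f'pics/{tag}.png',np.hstack([topdown(im,'top',HUB,z=80,half=130,px=1.5),topdown(im,'top',HUB,z=96,half=130,px=1.5)]))
E
python3 -c "
from h import *
tophole();print(ctrl.sense()['force'])"
```

```text
6.375 280.9 81.7 151.5
[-1.24971951 -1.17469935  3.00552593]
```

Emit:
{"op": "apply_moves", "data": {
  "deltas": [
    [[0,0,-0.015],[0,0,0],1]
  ]
}}

```text
t: 6.55
tool_pos: [557.0, -13.0, 155.6]
tool_rot: [3.106, 0.471, -0.001]
force: [-2.8, 0.3, 5.5]
finger_gap: 0.3
```

```bash
python3 -c "
from h import *
tophole();tophole();print(ctrl.sense()['force'])"
```

```text
6.55 284.9 81.5 153.25
6.6 284.6 81.4 154.75
[-0.61991488  1.12058275  4.2398301 ]
```

Pressed with about 4–5 N; the hole reads 284.9° and then 284.6°, so it looks stopped. I hold briefly to confirm rest, then check.

Emit:
{"op": "apply_moves", "data": {
  "deltas": [
    [[0,0,0],[0,0,0],1],
    [[0,0,0],[0,0,0],1],
    [[0,0,0],[0,0,0],1],
    [[0,0,0],[0,0,0],1]
  ]
}}

```text
t: 7.15
tool_pos: [557.3, -12.9, 155.7]
tool_rot: [3.106, 0.471, 0.001]
force: [-0.6, 1.3, 5.8]
finger_gap: 0.7
```

```bash
python3 -c "
from h import *
tophole('v4');print(ctrl.sense()['force'])"
```

```text
7.15 284.5 81.5 153.25
[-0.07132033  1.06173836  6.01557043]
```

View pics/v4.png

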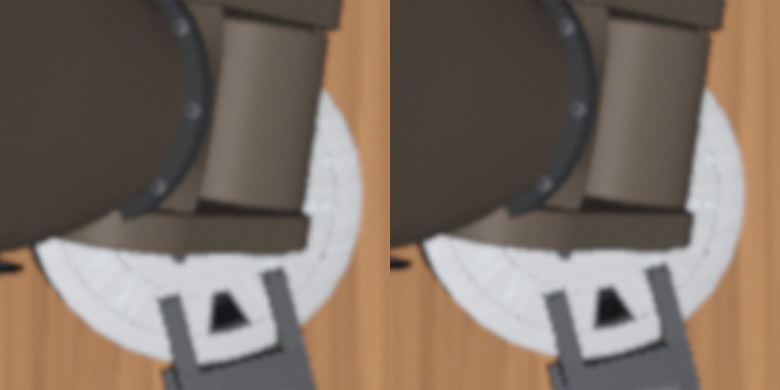

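The hole sits at panel (228,312), centred between the prongs at (180,325) and (285,300), and the whole of it is clear. Now I lift straight up, back off to clear the view and check.

Emit:
{"op": "apply_moves", "data": {
  "deltas": [
    [[0,0,0.05],[0,0,0],1],
    [[0,0,0.3],[0,0,0],1],
    [[0,0,1],[0,0,0],1],
    [[0,0,1],[0,0,0],1],
    [[-0.5,1,0.5],[0,0,0],1],
    [[-0.5,1,0],[0,0,0],1],
    [[-0.5,1,0],[0,0,0],1],
    [[-0.5,1,0],[0,0,0],1]
  ]
}}

```text
t: 8.2
tool_pos: [476.4, 148.1, 270.3]
tool_rot: [3.106, 0.47, 0.001]
force: [0.7, 0.5, -0.1]
finger_gap: 0.4
```

Emit:
{"op": "apply_moves", "data": {
  "deltas": [
    [[-0.3,1,0],[0,0,0],1],
    [[-0.3,1,0],[0,0,0],1],
    [[0,0,0],[0,0,0],1],
    [[0,0,0],[0,0,0],1]
  ]
}}

```text
t: 8.7
tool_pos: [453.2, 226.8, 269.8]
tool_rot: [3.106, 0.471, 0.0]
force: [-0.1, -0.1, -0.3]
finger_gap: 0.5
```

```bash
python3 -c "
from h import *
for i in range(12): tophole('v5') if i in(0,11) else snapshot('top')
print(ctrl.sense()['force'])"
```

```text
8.7 285.1 81.3 199.5
9.25 285.1 81.3 200.25
[ 0.72666926  0.14863461 -0.16430957]
```

View pics/v5.png

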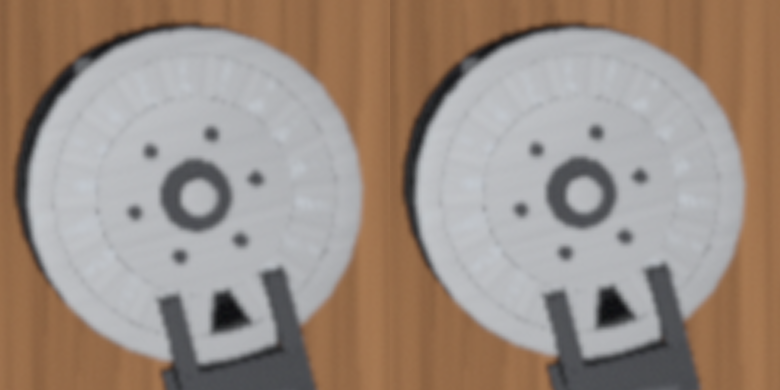

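The arm is clear. The hole, at panel (228,312), lies fully between the prongs with clear face on both sides, and its angle is the same at t=8.70 and t=9.25.

```bash
python3 -c "
from cell import ctrl
print(ctrl.finish_job())"
```

```text
the job is handed in; nothing more can be done
None
```

The grey flywheel is at rest with its whole lock hole showing in the fork's slot. I handed the job in at about 9.3 s of the 42 s allowed.

- **What I did:** I timed a light press of the closed fingers, about 4–6 N, on the side of the face away from the fork. The wheel stopped there on the first touch. I then lifted straight up and moved the arm well clear.
- **Last checks:** With the arm clear, the hole read 285.1° at both t=8.70 s and t=9.25 s, so the wheel was standing still. The slot is at about 284°, so the hole is centred to within about 1° (roughly 1.5 mm). The last picture shows clear wheel face between the hole and both prongs.
- **Small disagreement:** The hole read 284.5° while the finger was still pressing and 285.1° after I let go. The arm's shading of the hole in the earlier picture could explain some of this. It is well inside the room the slot allows.

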